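Unstack the cut parts into the welding nests

ROBOT

A 6-joint arm with a two-finger parallel gripper is mounted at the origin on the work surface. World frame = base frame: x ahead of the robot, y to its left, z up, the work surface at z = 0. Lengths are in m, angles in rad, forces in N, time in s.
With the tool pointing down it reaches from about 0.275 to 1 m from the base axis. Payload 8.4 kg.
Tool frame: the origin (TCP) lies on the centre line of the jaws, within the pads' length; the fingertips stand 17 mm ahead of it and the grasp point (between the pads) lies 2 mm behind it (bot.tcp_to_tips is the y of the fingertips in the tool frame, in m); y points along the fingers, z is the direction in which the jaws open and shut, and the axes are right-handed (so a half turn about y gives the same grasp; the last joint's range is limited). The gripper opens to 85 mm and grips with 20 to 120 N. Pads are 22 mm wide; open, the fingers measure 114 mm over their backs; the gripper's body (76 mm by 85 mm) begins 54 mm behind the grasp point. The pads swing forward as they close: fully open they stand 13 mm farther back than shut.
Start: joints at [-1.102, 0.353, 1.633, -0, 1.155, -0.002], TCP at [0.283, -0.557, 0.248] pointing down, gripper open.
Joint ranges: [-2.63, 2.63], [-0.92, 2.1], [0.06, 2.66], [-1.3, 4.44], [0, 2.69], [-3.02, 3.02]. Speed limits (rad/s): [2.22, 2.22, 2.79, 3.14, 3.14, 3.14].

INTERFACE

Orientations are given as a unit quaternion [x, y, z, w].
In Python, from workcell import bot, hand, kinematics, get_obs, vision, hand_in gives the robot as it stands. The module is installed in compiled form; this text tells all that it offers. Calls block until the motion is done:
- bot.reach(position, orientation): joint-space move of the TCP to a pose.
- bot.servo_line(position, ori=None, velocity=0.15): straight line of the TCP; ori=None keeps the orientation; velocity is the mean speed in m/s.
- bot.goto_joints(angles): joint-space move.
- hand.move_gripper(opening, strength=None): finger opening in m; strength is the grip in N (None keeps the last); returns when the fingers have stopped.
- bot.dwell(seconds).
- kinematics.solve_ik(position, orientation): joint angles nearest the present ones, or None.
- get_obs(): the state.
- vision.read_camera(name): name is "scene" or "top" or "wrist"; returns a dict with "frame" (400x640x3 uint8, red, green, blue), "intrinsics" (3x3 intrinsics, pixels), "view" (4x4, takes a point from world to camera coordinates). Camera axes: x right, y down, z forward; pixel columns grow to the right and rows downward; lengths in m; the calibration is good to about 2 mm. A picture is of the moment at which its call begins. There is no depth.
A pose or a line that the arm cannot do raises bot.IKError and nothing moves.
- hand_in(): hands the job in, once; it reports no verdict.
The state is a dict: "time_s": time; "joint_pos": joint angles; "joint_vel": joint speeds; "joint_efforts": joint torques, N m; "position": TCP position; "orientation": TCP orientation; "wrist_force": force on the tool from outside, world axes, zero at the start; "ft_torque": the same for the moment, N m; "gripper_width": finger opening in m.
Only numpy, scipy, OpenCV 4.12 (cv2) and the standard library are available. Lean on these libraries where they do the work, as an engineer would, in place of code of your own. Each camera call takes 0.05 s, during which the arm holds its last target.

TASK

The saw has sent over a little pile of cut steel for a post foot: a square nut on a round bush on a flat bar on a piece of rectangular tube. Take the pile apart from the top down, one piece at a time, and lower each piece into the locating nest that has its shape and size, lying flat on the nest's base between its stops, same face up, ready for tacking. Don't drop anything or topple the pile, and leave the spray can and the wire brush where they are.

Things in the scene. Friction and masses are not known exactly. Their poses are not given: they have to be found in the camera images.
- nut_c (a point): Centre (half-way up) of the square nut on top of the pile: dark steel block 26 x 26 mm, 20 mm high, with a black mark for the bore on top; 0.06 to 0.1 kg. x and y are square to its sides, z up.
- bush_c (a point): Centre (half-way up) of the round bush under the nut: bright steel cylinder 44 mm in diameter, 25 mm high, 0.20 to 0.34 kg. z is its axis, up.
- bar_c (a point): Centre (half-way up) of the flat bar under the bush: dark steel slab 95 x 50 mm, 15 mm thick, 0.42 to 0.68 kg. x along its length, z up.
- tube_c (a point): Centre (half-way up) of the rectangular tube at the bottom of the pile, which stands on the bench: grey galvanised box section 120 mm long, 60 mm wide, 40 mm high, 3 mm wall, open at both ends, 0.42 to 0.69 kg. x along its length, z up. The pile is 100 mm high in all; each piece above lies within 4 mm of the middle of the one below and about parallel to it.
- nest_nut: Nest of the square nut, the smallest, fixed to the bench: 4 mm thick grey-painted base, with bright aluminium stops standing 3 mm above it (7 mm above the bench). Origin: centre of its underside, on the bench; z up. Square, 54 mm outside, four corner stops around a clear square of 42 mm; the nut may be turned any way in it.
- nest_bush: Nest of the round bush, fixed to the bench: 4 mm thick grey-painted base, with bright aluminium stops standing 3 mm above it (7 mm above the bench). Origin: centre of its underside, on the bench; z up. Round, 72 mm outside, unbroken ring around a clear circle 60 mm in diameter.
- nest_bar: Nest of the flat bar, fixed to the bench: 4 mm thick grey-painted base, with bright aluminium stops standing 3 mm above it (7 mm above the bench). Origin: centre of its underside, on the bench; z up. Oblong, 123 x 78 mm outside, four corner stops around a clear 111 x 66 mm (8 mm play on every side of the bar). x along its length; either way round will do.
- nest_tube: Nest of the rectangular tube, the largest, fixed to the bench: 4 mm thick grey-painted base, with bright aluminium stops standing 3 mm above it (7 mm above the bench). Origin: centre of its underside, on the bench; z up. Oblong, 148 x 88 mm outside, four corner stops around a clear 136 x 76 mm (8 mm play on every side of the tube). x along its length; either way round will do.
- can: Bystander: spray can standing loose on the bench beyond the work, 56 mm in diameter, 150 mm high. Origin: centre of its underside.
- brush: Bystander: wire brush lying loose on the bench close to the robot, 200 mm long, 26 mm wide (34 mm at the bristles), 30 mm high. Origin: centre of its underside; x along its length, towards the bristle end.
There are look-alikes about, which are no part of the job. Of the things that look like the part that bears bush_c, the middle-sized one is meant.

How it is judged:
By the outcome, as a careful person would: the job done as asked, in the order asked, and still so for the second after the job is handed in, with the robot touching nothing.
It also fails if it takes over 128 s, if anything falls off the work surface, if the arm or the gripper's body presses on something with over 40 N, if the wrist force passes 120 N, or if a joint passes its speed limit or range.

## Working session

There is one attempt and no reset: what is moved stays moved. The work goes in short steps, each a Python script; the robot and the scene stay as the last script left them, time stands still between calls to the robot, and variables do not carry over. Pictures are saved under pics/ and viewed, and the job is handed in when it is done.

```bash
mkdir -p pics
python3 - <<'E'
from workcell import bot, hand, kinematics, get_obs, vision
import cv2,numpy as np
o=get_obs(); print(o['time_s'],o['position'],o['orientation'],o['gripper_width'],bot.tcp_to_tips)
for n in ['scene','top','wrist']:
    c=vision.read_camera(n); cv2.imwrite(f'pics/{n}0.png',c['frame'][:,:,::-1]); print(n,c['intrinsics'].round(1).tolist(),c['view'].round(4).tolist())
    np.savez(f'{n}0.npz',**c)
E
```

```text
0.0 [ 0.28327974 -0.5565743   0.24754262] [-0.16500609  0.68811496 -0.68710463  0.16479691] 0.08528222756891722 0.017
scene [[373.4, 0.0, 320.7], [0.0, 373.4, 199.2], [0.0, 0.0, 1.0]] [[0.1858, 0.9825, 0.0144, -0.0631], [0.7709, -0.1367, -0.6221, -0.3915], [-0.6092, 0.1267, -0.7828, 1.4605], [0.0, 0.0, 0.0, 1.0]]
top [[409.5, 0.0, 315.6], [0.0, 409.5, 195.5], [0.0, 0.0, 1.0]] [[-0.0204, -0.9998, 0.0029, -0.0367], [-0.9943, 0.0199, -0.1044, 0.5839], [0.1043, -0.005, -0.9945, 0.9929], [0.0, 0.0, 0.0, 1.0]]
wrist [[295.5, 0.0, 321.7], [0.0, 295.5, 196.6], [0.0, 0.0, 1.0]] [[0.4542, -0.8909, -0.0025, -0.6242], [-0.8599, -0.4391, 0.2605, -0.0357], [-0.2332, -0.1161, -0.9655, 0.3791], [0.0, 0.0, 0.0, 1.0]]
```

View pics/scene0.png

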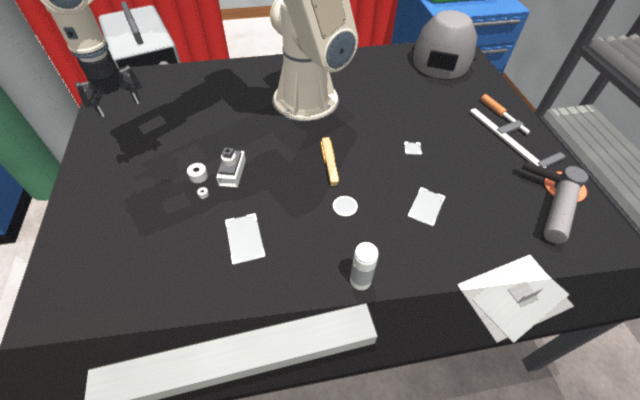

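View pics/top0.png

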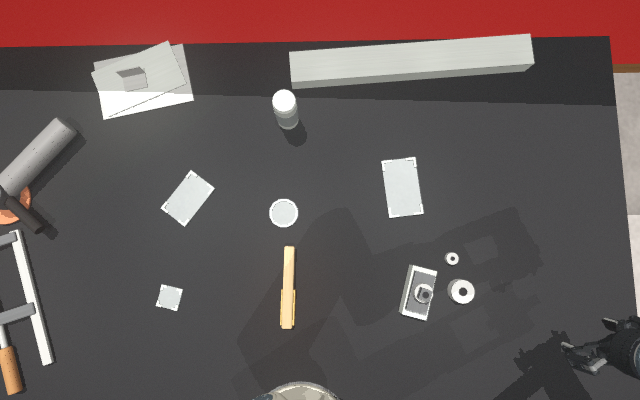

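View pics/wrist0.png

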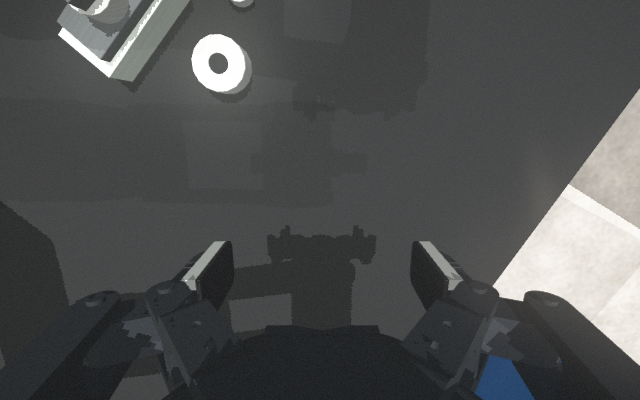

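```bash
cat > h.py <<'E'
import cv2,numpy as np
def ray(c,u,v,z):
    K=c['intrinsics'];V=c['view'];R=V[:3,:3];t=V[:3,3]
    C=-R.T@t; d=R.T@np.linalg.solve(K,[u,v,1.]); return C+d*(z-C[2])/d[2]
def proj(c,P):
    P=np.atleast_2d(P);p=(c['view'][:3,:3]@P.T).T+c['view'][:3,3]; q=(c['intrinsics']@p.T).T; return q[:,:2]/q[:,2:]
def crop(c,u0,v0,w,h,s,name):
    im=c['frame'][v0:v0+h,u0:u0+w,::-1]; cv2.imwrite(name,cv2.resize(im,None,fx=s,fy=s,interpolation=cv2.INTER_CUBIC))
E
python3 - <<'E'
from h import *
c=np.load('top0.npz')
crop(c,390,240,100,90,6,'pics/c1.png')
crop(c,370,150,70,75,6,'pics/c2.png')
crop(c,150,160,160,160,3.6,'pics/c3.png')
crop(np.load('scene0.npz'),175,135,90,75,7,'pics/c4.png')
E
```

```text
(no output)
```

View pics/c1.png

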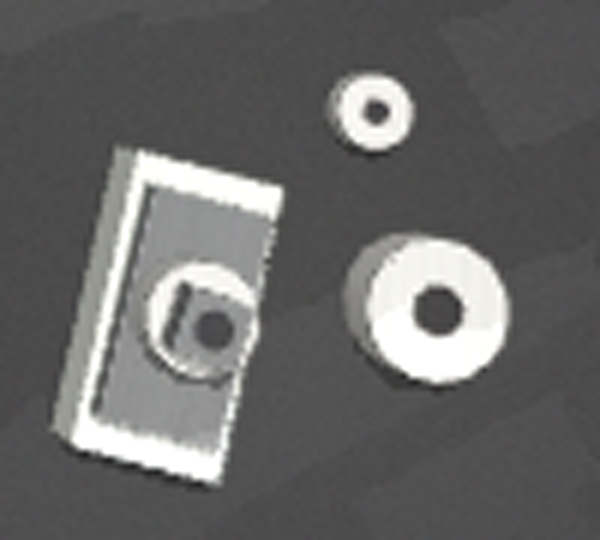

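View pics/c2.png

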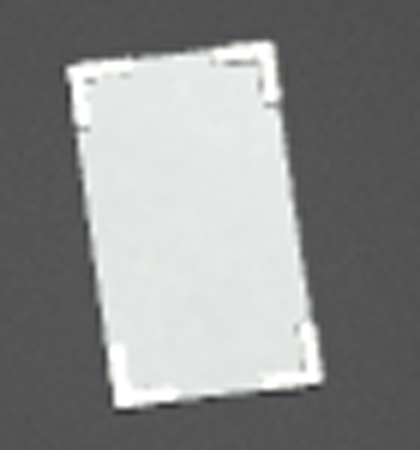

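View pics/c3.png

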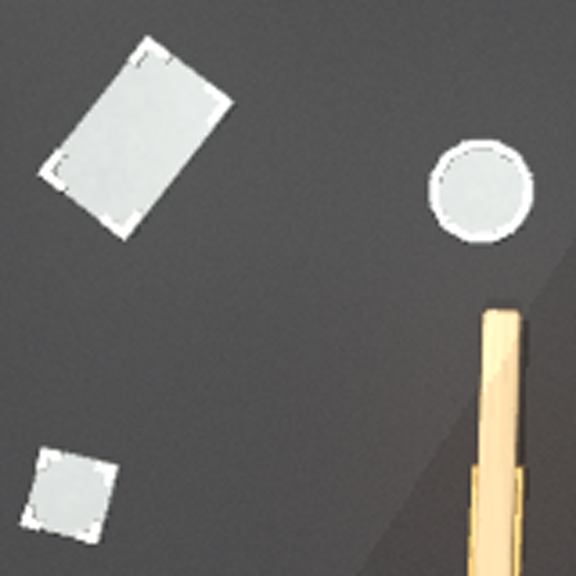

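View pics/c4.png

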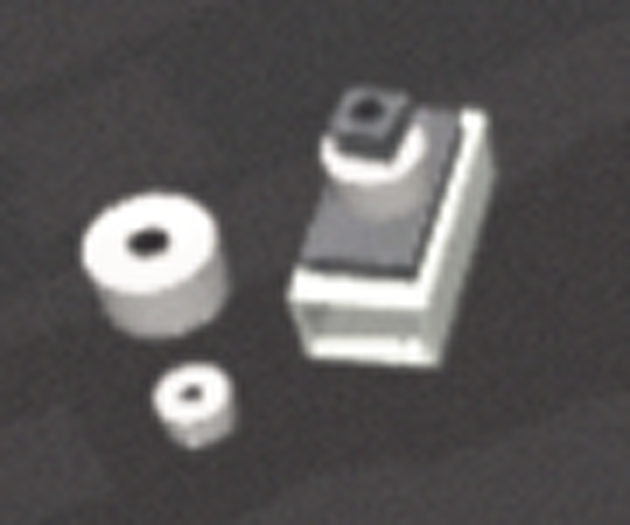

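Run:
```python
from h import *
c=np.load('top0.npz'); s=np.load('scene0.npz')
def im(x,y,u0,v0,sc): return u0+(x+.5)/sc-.5, v0+(y+.5)/sc-.5
boxes={'tube':(375,150,430,222),'bar':(155,165,220,230),'bush':(265,195,302,230),'nut':(150,280,188,315)}
for n,(a,b,e,f) in boxes.items():
    g=cv2.cvtColor(c['frame'],cv2.COLOR_RGB2GRAY)[b:f,a:e]
    m=(g>150).astype(np.uint8); cs,_=cv2.findContours(m,0,2); k=max(cs,key=cv2.contourArea)
    pts=np.array([ray(c,p[0][0]+a,p[0][1]+b,.0055)[:2] for p in k],np.float32)
    (cx,cy),(w,h),an=cv2.minAreaRect(pts); print(n,cx,cy,w,h,an)
    # scene check: 
    q=proj(s,[[cx,cy,.004]])[0]
    gs=cv2.cvtColor(s['frame'],cv2.COLOR_RGB2GRAY); m=(gs>130).astype(np.uint8)
    nl,l,st,ce=cv2.connectedComponentsWithStats(m); i=l[int(q[1]),int(q[0])]
    k=max(cv2.findContours((l==i).astype(np.uint8),0,2)[0],key=cv2.contourArea)
    pts=np.array([ray(s,p[0][0],p[0][1],.0055)[:2] for p in k],np.float32)
    (cx,cy),(w,h),an=cv2.minAreaRect(pts); print('   scene',cx,cy,w,h,an)
for nm,P,z in [('tubetop',[(137,152),(284,187),(219,484),(77,437)],.04),('bore',[(215,330)],.1),('bushleft',[(147,315)],.08)]:
    for x,y in P: print(nm,ray(c,*im(x,y,390,240,6),z).round(4))
for nm,P,z in [('bore',[(368,110)],.1)]:
    for x,y in P: print('s',nm,ray(s,*im(x,y,175,135,7),z).round(4))
for x,y in [(482,110),(428,302),(292,292)]: print('s tube',ray(s,*im(x,y,175,135,7),.04).round(4))
print('can',ray(c,284,98,.15),'brush',ray(c,289,248,.02),ray(c,288,327,.03))
```

```text
tube 0.6040306687355042 -0.2707059383392334 0.14949914813041687 0.08990909904241562 5.867348670959473
   scene 0.6026878952980042 -0.27042356133461 0.15573632717132568 0.09258105605840683 5.703814506530762
bar 0.5867540240287781 0.2796095609664917 0.08028405159711838 0.12402737885713577 51.75787353515625
   scene 0.5857434272766113 0.2800201177597046 0.08304847776889801 0.13231313228607178 51.864688873291016
bush 0.5437950491905212 0.03532437980175018 0.07156117260456085 0.06892403960227966 88.84989929199219
   scene 0.5442487597465515 0.03482624888420105 0.07647325843572617 0.07615220546722412 79.8880615234375
nut 0.3383391201496124 0.32248225808143616 0.055387191474437714 0.05471087992191315 75.18643188476562
   scene 0.3379082679748535 0.323003888130188 0.05713442713022232 0.06374683231115341 75.4412612915039
tubetop [ 0.4073 -0.2808  0.04  ]
tubetop [ 0.3921 -0.3398  0.04  ]
tubetop [ 0.2754 -0.3077  0.04  ]
tubetop [ 0.295  -0.2516  0.04  ]
bore [ 0.3442 -0.2932  0.1   ]
bushleft [ 0.3477 -0.2724  0.08  ]
s bore [ 0.3437 -0.2919  0.1   ]
s tube [ 0.2884 -0.2483  0.04  ]
s tube [ 0.405  -0.2787  0.04  ]
s tube [ 0.3888 -0.3371  0.04  ]
can [0.79364629 0.01900996 0.15      ] brush [0.45388184 0.02031953 0.02      ] [0.26454394 0.02469518 0.03      ]
```

```bash
cat >> h.py <<'E'
from workcell import bot, hand, kinematics, get_obs, vision
from scipy.spatial.transform import Rotation as Ro
def quat(phi):
    z=np.array([np.cos(phi),np.sin(phi),0]);y=np.array([0,0,-1.]);return Ro.from_matrix(np.c_[np.cross(y,z),y,z]).as_quat()
def best(pos,deg,via=None):
    """choose jaw yaw (mod 180) with least last-joint effort"""
    o=[]
    for d in (deg,deg+180):
        j=kinematics.solve_ik(pos,quat(np.radians(d)))
        if j is not None: o.append((np.abs(np.array(j)-get_obs()['joint_pos']).sum()+ .5*max(0,abs(j[5])-2.2)*10,d,np.round(j,2)))
    o.sort(key=lambda a:a[0]); print([(round(a[0],2),a[1],a[2].tolist()) for a in o]); return quat(np.radians(o[0][1]))
def snap(n,tag):
    c=vision.read_camera(n); np.savez(f'{tag}.npz',**c); cv2.imwrite(f'pics/{tag}.png',c['frame'][:,:,::-1]); return c
def st():
    o=get_obs(); print('t',round(o['time_s'],1),'p',np.round(o['position'],4),'F',np.round(o['wrist_force'],1),'w',round(o['gripper_width'],4)); return o
E
python3 - <<'E'
from h import *
p=[.344,-.2925,.25]; q=best(p,75.); bot.reach(p,q); st(); snap('wrist','w1')
for P in ([.344,-.2925,.1],): print(proj(np.load('w1.npz'),P))
E
```

```text
[(np.float64(2.23), 255.0, [-0.71, 0.08, 1.99, -0.0, 1.08, 1.12]), (np.float64(3.11), 75.0, [-0.71, 0.08, 1.99, -0.0, 1.08, -2.02])]
t 1.2 p [ 0.3443 -0.2932  0.2503] F [ 0.5  0.1 -0.3] w 0.0854
[[320.17445609 187.58831631]]
```

View pics/w1.png

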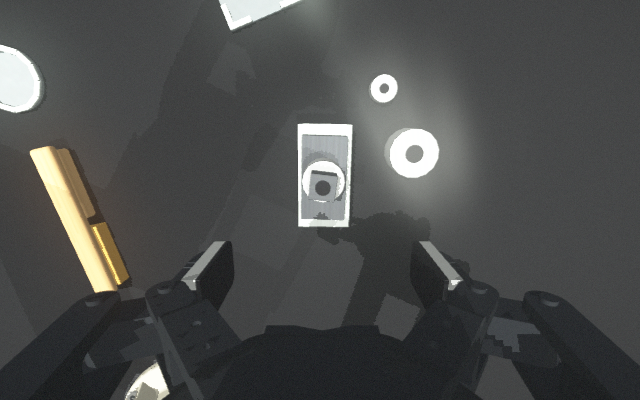

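Run:
```python
from h import *
crop(np.load('w1.npz'),285,115,80,120,5,'pics/w1c.png')
```

```text
(no output)
```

View pics/w1c.png

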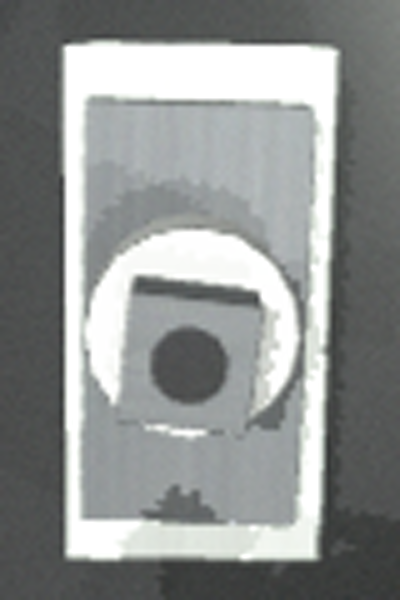

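Run:
```python
from h import *
c=np.load('w1.npz')
im=lambda x,y:(285+(x+.5)/5-.5,115+(y+.5)/5-.5)
P=[ray(c,*im(*p),.1)[:2] for p in [(133,292),(260,305),(245,435),(118,422)]]
P=np.array(P); print(P.round(4),P.mean(0)); 
d=lambda a,b:np.degrees(np.arctan2(*(P[b]-P[a])[::-1]))
print(d(0,1),d(3,2),d(3,0),d(2,1),np.linalg.norm(P-np.roll(P,1,0),axis=1)); print(ray(c,*im(190,365),.1))
B=[ray(c,*im(*p),.08)[:2] for p in [(88,325),(300,325),(193,228)]]; print(np.round(B,4))
T=np.array([ray(c,*im(*p),.04)[:2] for p in [(63,45),(338,48),(319,558),(64,558)]]); print(T.round(4),T.mean(0))
```

```text
[[ 0.3599 -0.2879]
 [ 0.3513 -0.3106]
 [ 0.3271 -0.3015]
 [ 0.336  -0.2783]] [ 0.34357878 -0.2945982 ]
-110.82046615544046 -110.96130768230887 -21.905989660823245 -20.62375513441633 [0.0257923  0.02425394 0.02584886 0.0248314 ]
[ 0.34338992 -0.29474976  0.1       ]
[[ 0.3523 -0.2756]
 [ 0.3411 -0.3175]
 [ 0.366  -0.3014]]
[[ 0.4071 -0.2827]
 [ 0.3908 -0.3414]
 [ 0.2751 -0.3092]
 [ 0.291  -0.2494]] [ 0.34097391 -0.29567597]
```

Run:
```python
from h import *
o=st(); R=Ro.from_quat(o['orientation']).as_matrix(); c=np.load('w1.npz')
for y in (.017,.010,.004,-.005):
  for x in (-.011,.011): print(y,x,proj(c,[o['position']+R@np.array([x,y,s*.0427]) for s in(1,-1)]).round(0).tolist())
hand.move_gripper(.026,40); st()
c=snap('wrist','w2')
for y in (.017,.010,.004):
  for x in (-.011,.011): print(y,x,proj(c,[o['position']+R@np.array([x,y,s*.013]) for s in(1,-1)]).round(0).tolist())
```

```text
t 1.3 p [ 0.3443 -0.2934  0.2502] F [ 0.4 -0.2  0.1] w 0.0854
0.017 -0.011 [[403.0, 226.0], [238.0, 225.0]]
0.017 0.011 [[400.0, 264.0], [241.0, 264.0]]
0.01 -0.011 [[407.0, 231.0], [234.0, 230.0]]
0.01 0.011 [[404.0, 271.0], [237.0, 271.0]]
0.004 -0.011 [[411.0, 235.0], [230.0, 235.0]]
0.004 0.011 [[407.0, 277.0], [234.0, 277.0]]
-0.005 -0.011 [[416.0, 243.0], [224.0, 243.0]]
-0.005 0.011 [[412.0, 287.0], [228.0, 287.0]]
t 1.9 p [ 0.344  -0.2925  0.25  ] F [-0.1  0.7 -0. ] w 0.026
0.017 -0.011 [[347.0, 225.0], [296.0, 225.0]]
0.017 0.011 [[346.0, 264.0], [297.0, 264.0]]
0.01 -0.011 [[348.0, 230.0], [295.0, 230.0]]
0.01 0.011 [[347.0, 270.0], [296.0, 270.0]]
0.004 -0.011 [[349.0, 235.0], [294.0, 235.0]]
0.004 0.011 [[348.0, 276.0], [295.0, 276.0]]
```

View pics/w2.png

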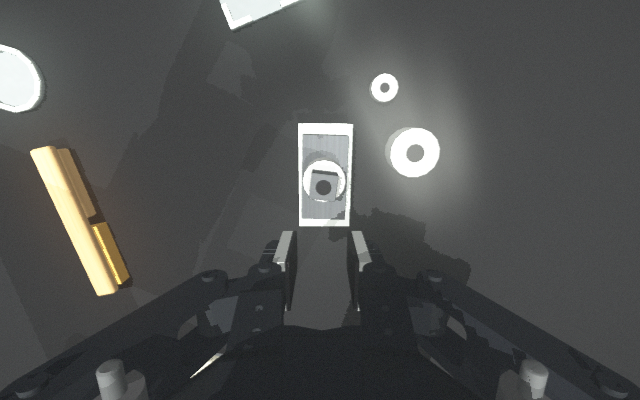

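```bash
cat >> h.py <<'E'
def pick(x,y,z,deg,open_,grip,lift=.25,hov=.19):
    hand.move_gripper(open_,grip)
    p=[x,y,hov]; q=best(p,deg); bot.reach(p,q)
    bot.servo_line([x,y,z+.03],velocity=.15); bot.servo_line([x,y,z],velocity=.04); o=st()
    hand.move_gripper(max(0,open_-.045 if False else 0.0),grip); st()
    bot.servo_line([x,y,z+.02],velocity=.03); bot.servo_line([x,y,lift],velocity=.15); st()
def place(x,y,z,deg,hov=.2,open_=.08):
    p=[x,y,hov]; q=best(p,deg); bot.reach(p,q); st()
    bot.servo_line([x,y,z+.02],velocity=.15); bot.servo_line([x,y,z+.002],velocity=.03)
    bot.dwell(.2); f0=get_obs()['wrist_force'][2]; k=.002
    while k>-.003:
        k-=.0005; bot.servo_line([x,y,z+k],velocity=.02); f=get_obs()['wrist_force'][2]
        if f-f0>3: break
    print('contact k',k,f-f0); st()
E
python3 - <<'E'
from h import *
pick(.3437,-.2942,.100,-111,.05,40)
snap('wrist','w3')
E
```

```text
[(np.float64(0.39), -111, [-0.71, 0.16, 2.05, -0.0, 0.94, 1.23]), (np.float64(3.33), 69, [-0.71, 0.16, 2.05, -0.0, 0.94, -1.92])]
t 4.1 p [ 0.3438 -0.2942  0.1   ] F [ 0.1 -0.3  0.6] w 0.05
t 4.4 p [ 0.3438 -0.2943  0.1004] F [-0.3  1.1  5.7] w 0.0254
t 6.2 p [ 0.3433 -0.2938  0.2492] F [ 0.2  0.4 -0.9] w 0.0249
```

View pics/w3.png

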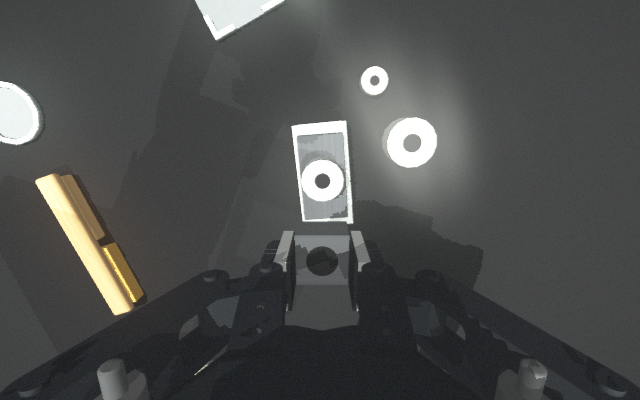

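Run:
```python
from h import *
c=np.load('w3.npz'); crop(c,285,115,80,120,5,'pics/w3c.png')
place(.338,.3227,.024,-14.7)
hand.move_gripper(.055); st()
p=get_obs()['position']; bot.servo_line([.338,.3227,.2],velocity=.15); st()
snap('wrist','w4'); snap('top','t4')
crop(np.load('t4.npz'),150,160,160,160,3.6,'pics/t4c.png')
```

```text
[(np.float64(1.9), -14.7, [0.76, 0.17, 2.01, -0.0, 0.97, 1.02]), (np.float64(5.04), 165.3, [0.76, 0.17, 2.01, -0.0, 0.97, -2.13])]
t 8.5 p [0.3385 0.3222 0.2001] F [ 0.3  0.4 -0.7] w 0.025
contact k 0.0 7.45487881011454
t 11.6 p [0.338  0.3227 0.0244] F [-0.8 -1.   7.5] w 0.0246
t 12.0 p [0.338  0.3227 0.0239] F [ 0.3  0.2 -0.9] w 0.0552
t 13.4 p [0.3376 0.3223 0.1993] F [-1.  -0.1  0. ] w 0.0553
```

View pics/w4.png

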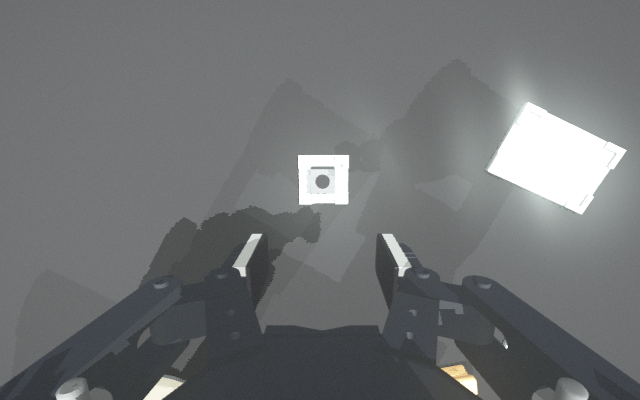

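View pics/w3c.png

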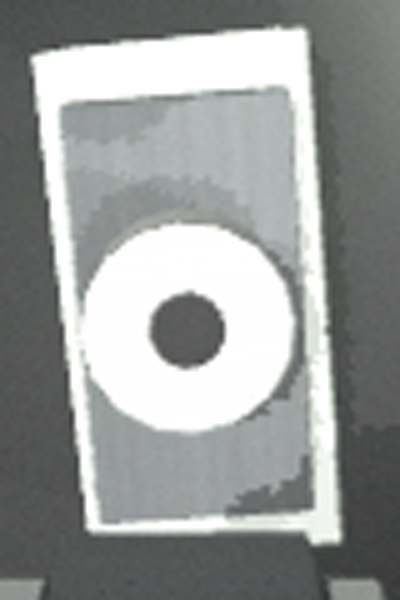

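Run:
```python
from h import *
c=np.load('w3.npz')
im=lambda x,y:(285+(x+.5)/5-.5,115+(y+.5)/5-.5)
b=ray(c,*im(188.5,328),.08); print(b)
T=np.array([ray(c,*im(*p),.055)[:2] for p in [(60,103),(292,88),(315,513),(95,523)]]); print(T.round(4),T.mean(0))
pick(b[0],b[1],.077,-105,.07,60)
snap('wrist','w5')
crop(np.load('w5.npz'),265,115,120,120,5,'pics/w5c.png')
```

```text
[ 0.34508099 -0.2960197   0.08      ]
[[ 0.3955 -0.2861]
 [ 0.3808 -0.3332]
 [ 0.2894 -0.3057]
 [ 0.3051 -0.2578]] [ 0.34267213 -0.2956918 ]
[(np.float64(1.64), -105, [-0.71, 0.16, 2.04, -0.0, 0.94, 1.12]), (np.float64(4.58), 75, [-0.71, 0.16, 2.04, -0.0, 0.94, -2.02])]
t 17.6 p [ 0.3451 -0.2961  0.077 ] F [-0.7 -0.3 -0. ] w 0.0699
t 18.0 p [ 0.3452 -0.2961  0.0776] F [-0.7  2.   8.5] w 0.042
t 19.9 p [ 0.3446 -0.2956  0.2492] F [ 0.3  0.6 -2.2] w 0.0422
```

View pics/w5.png

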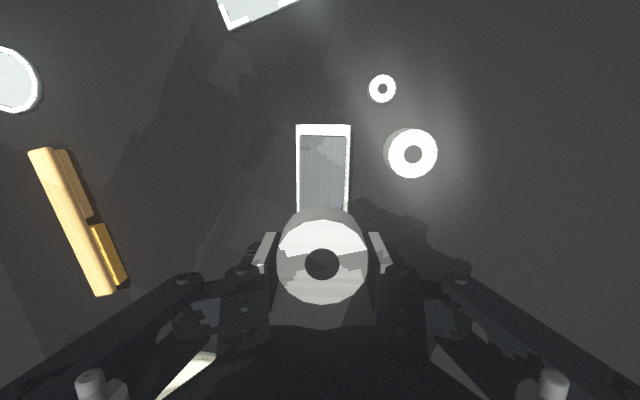

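View pics/w5c.png

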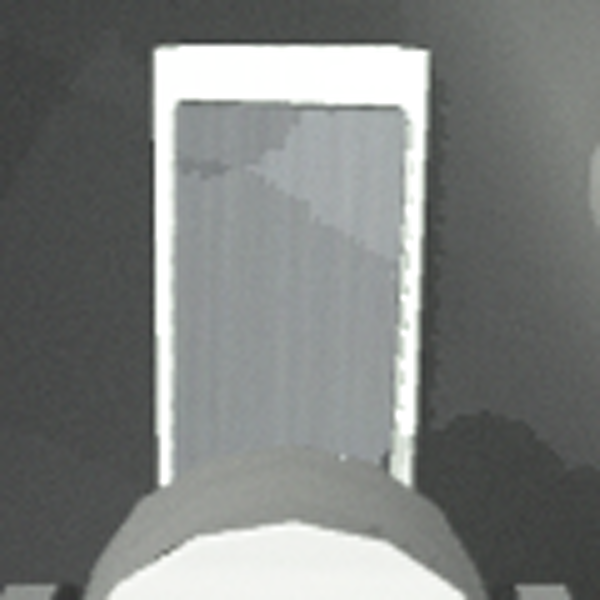

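Run:
```python
from h import *
place(.544,.0351,.026,-75)
hand.move_gripper(.07); st()
bot.servo_line([.544,.0351,.2],velocity=.15); st()
snap('wrist','w6')
```

```text
[(np.float64(1.43), -75, [0.06, 0.28, 1.85, -0.0, 1.01, 1.37]), (np.float64(4.07), 105, [0.06, 0.28, 1.85, -0.0, 1.01, -1.77])]
t 21.4 p [0.5438 0.0342 0.2001] F [ 0.5  0.4 -0.6] w 0.042
contact k 0.0005 5.461808203875597
t 24.3 p [0.5441 0.0351 0.0267] F [-1.7  0.5  2.8] w 0.0416
t 24.7 p [0.5441 0.0351 0.0265] F [-0.5 -0.4  0. ] w 0.0699
t 26.0 p [0.5434 0.0351 0.1992] F [ 0.4 -0.7 -1.2] w 0.0702
```

View pics/w6.png

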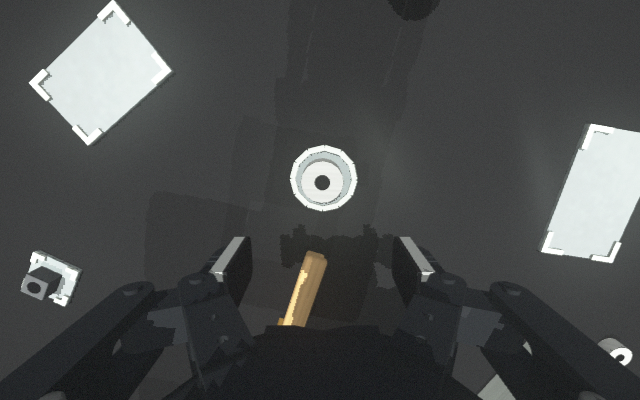

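Run:
```python
from h import *
hand.move_gripper(.08,80)
p=[.3427,-.2957,.22]; q=best(p,-105.); bot.reach(p,q); bot.dwell(.2); st(); snap('wrist','w7')
crop(np.load('w7.npz'),265,100,120,130,4.5,'pics/w7c.png')
```

```text
[(np.float64(1.37), -105.0, [-0.72, 0.12, 2.02, -0.0, 1.01, 1.12]), (np.float64(4.51), 75.0, [-0.72, 0.12, 2.02, -0.0, 1.01, -2.02])]
t 28.0 p [ 0.3433 -0.2952  0.2199] F [0.  0.1 0.2] w 0.0795
```

View pics/w7c.png

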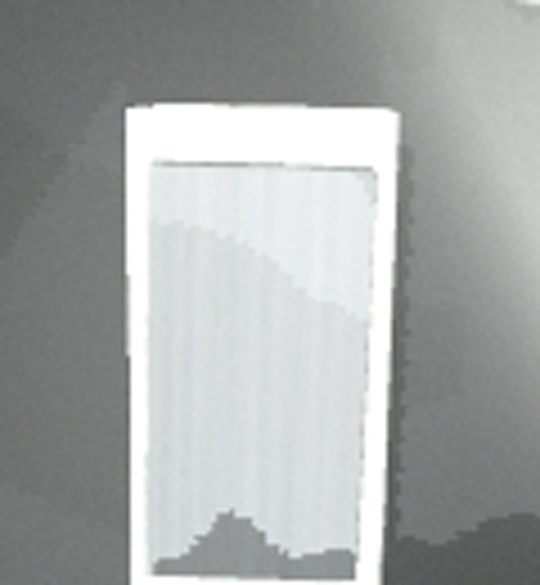

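Run:
```python
from h import *
c=np.load('w7.npz')
im=lambda x,y:(265+(x+.5)/4.5-.5,100+(y+.5)/4.5-.5)
def rep(T):
    T=np.array(T); e=lambda a,b:np.degrees(np.arctan2(*(T[b]-T[a])[::-1])); print(T.round(4).tolist(),T.mean(0),e(3,0),e(2,1),e(0,1),e(3,2),np.linalg.norm(T-np.roll(T,1,0),axis=1))
rep([ray(c,*im(*p),.055)[:2] for p in [(152,161),(377,168),(356,580),(150,576)]])
rep([ray(c,*im(*p),.04)[:2] for p in [(125,107),(400,110),(381,620),(132,620)]])
```

```text
[[0.395, -0.2864], [0.3812, -0.3328], [0.2905, -0.3059], [0.3038, -0.2597]] [ 0.34260561 -0.29620939] -16.338510754626068 -16.4962829788787 -106.62291983042812 -106.04257646263889 [0.0950426  0.04836192 0.09455445 0.0481016 ]
[[0.4073, -0.2825], [0.3909, -0.3417], [0.2727, -0.309], [0.2885, -0.2494]] [ 0.33986091 -0.29567889] -15.556029664856007 -15.462130204950146 -105.48287449032796 -104.8539380462207 [0.12337742 0.06146447 0.12270038 0.06167013]
```

Run:
```python
from h import *
pick(.3426,-.2962,.058,-106.4,.075,90)
snap('wrist','w8')
```

```text
[(np.float64(0.17), -106.4, [-0.72, 0.16, 2.05, -0.0, 0.94, 1.14]), (np.float64(3.26), 73.6, [-0.72, 0.16, 2.05, -0.0, 0.94, -2.0])]
t 30.2 p [ 0.3427 -0.2962  0.058 ] F [ 0.1 -0.1  0.1] w 0.0749
t 30.6 p [ 0.3427 -0.296   0.0588] F [-2.2  3.4 13.2] w 0.0477
t 32.7 p [ 0.3421 -0.2958  0.2491] F [ 0.4 -0.4 -5.8] w 0.0471
```

View pics/w8.png

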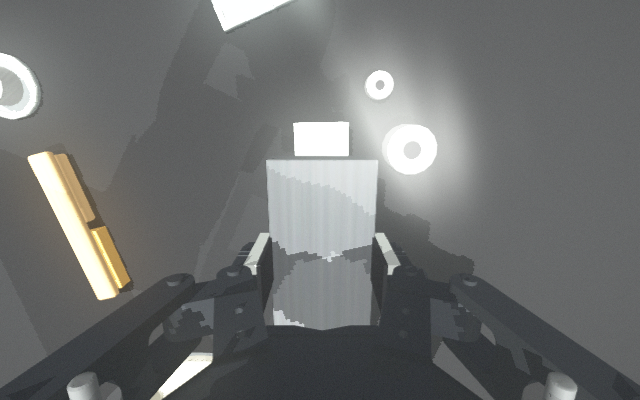

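Run:
```python
from h import *
place(.5863,.2798,.022,51.8)
hand.move_gripper(.075); st()
bot.servo_line([.5863,.2798,.22],velocity=.15); st()
snap('wrist','w9')
```

```text
[(np.float64(3.49), 51.8, [0.44, 0.44, 1.62, -0.0, 1.08, -0.46]), (np.float64(5.83), 231.8, [0.44, 0.44, 1.62, -0.0, 1.08, 2.68])]
t 35.0 p [0.5866 0.2789 0.2001] F [ 0.8 -0.2 -6.6] w 0.0475
contact k 0.0005 7.950595482502425
t 37.9 p [0.5863 0.2798 0.023 ] F [-1.9 -1.9  2.2] w 0.0476
t 38.3 p [0.5866 0.28   0.0227] F [-0.2  0.1 -0.4] w 0.0747
t 39.8 p [0.5858 0.2795 0.2189] F [ 0.3 -1.2  0.5] w 0.0751
```

View pics/w9.png

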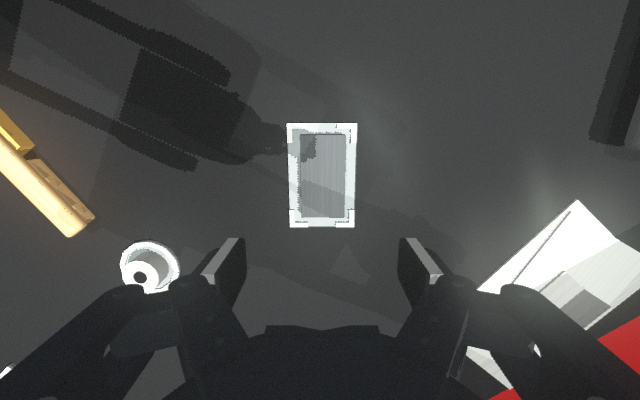

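Run:
```python
from h import *
hand.move_gripper(.083,90)
p=[.3415,-.2957,.25]; q=best(p,-105.5); bot.reach(p,q); bot.dwell(.2); st(); snap('wrist','w10')
crop(np.load('w10.npz'),265,105,120,130,4.5,'pics/w10c.png')
```

```text
[(np.float64(3.48), 74.5, [-0.72, 0.08, 1.99, -0.0, 1.08, -2.02]), (np.float64(3.51), -105.5, [-0.72, 0.08, 1.99, -0.0, 1.08, 1.12])]
t 42.5 p [ 0.3419 -0.2955  0.2499] F [0.1 0.4 0.3] w 0.0831
```

View pics/w10c.png

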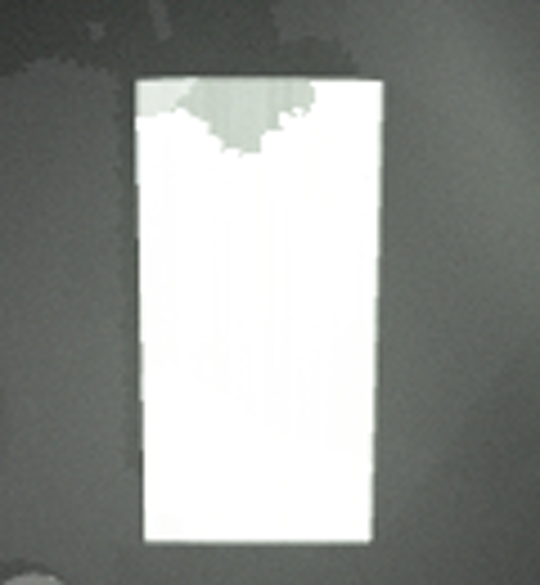

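Run:
```python
from h import *
c=np.load('w10.npz')
im=lambda x,y:(265+(x+.5)/4.5-.5,105+(y+.5)/4.5-.5)
T=np.array([ray(c,*im(*p),.04)[:2] for p in [(135,79),(383,79),(372,542),(145,542)]])
e=lambda a,b:np.degrees(np.arctan2(*(T[b]-T[a])[::-1])); print(T.round(4).tolist(),T.mean(0),e(3,0),e(2,1),e(0,1),e(3,2),np.linalg.norm(T-np.roll(T,1,0),axis=1))
w=np.load('w1.npz'); ring=ray(w,389,153,.035)[:2]; print('ring edge',ring, 'across',(ring-T.mean(0))@[np.sin(np.radians(-15.5)),-np.cos(np.radians(-15.5))], 'along',(ring-T.mean(0))@[np.cos(np.radians(-15.5)),np.sin(np.radians(-15.5))])
```

```text
[[0.2749, -0.3086], [0.2911, -0.25], [0.4074, -0.2821], [0.3911, -0.3409]] [ 0.3411274  -0.29540627] 164.4939860310742 164.58497217348534 74.578053345208 74.55969918654972 [0.12060676 0.06078348 0.12062616 0.06097501]
ring edge [ 0.34833021 -0.37530493] across 0.0750679126967469 along 0.02829283437858276
```

Run:
```python
from h import *
pick(.3413,-.2955,.027,74.5,.076,90)
place(.6033,-.2706,.031,95.8)
hand.move_gripper(.078); st()
bot.servo_line([.6033,-.2706,.22],velocity=.15); st()
snap('wrist','w11')
```

```text
[(np.float64(0.28), 74.5, [-0.72, 0.15, 2.05, -0.0, 0.94, -2.02]), (np.float64(3.43), 254.5, [-0.72, 0.15, 2.05, -0.0, 0.94, 1.12])]
t 45.1 p [ 0.3413 -0.2955  0.027 ] F [-1.1 -0.6 -0.5] w 0.0757
t 45.4 p [ 0.3415 -0.2955  0.0277] F [-1.3  2.4 10.4] w 0.0587
t 47.7 p [ 0.3409 -0.2951  0.2492] F [ 0.2 -0.  -4.2] w 0.0585
[(np.float64(1.16), 95.8, [-0.42, 0.45, 1.59, 0.0, 1.09, -2.1]), (np.float64(4.14), 275.8, [-0.42, 0.45, 1.59, -0.0, 1.09, 1.05])]
t 48.7 p [ 0.6021 -0.2709  0.1999] F [-0.4  0.3 -4.1] w 0.0587
contact k 0.0005 5.236213118351651
t 51.6 p [ 0.6033 -0.2706  0.0318] F [-0.8  0.4  0.5] w 0.0587
t 51.9 p [ 0.6036 -0.2708  0.0317] F [ 0.8 -0.4  0.6] w 0.0776
t 53.3 p [ 0.6028 -0.2703  0.2189] F [0.9 1.3 0.8] w 0.0779
```

View pics/w11.png

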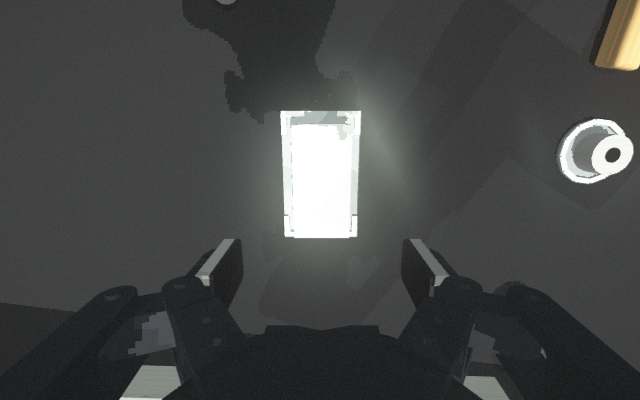

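Run:
```python
from h import *
bot.reach([.45,-.2,.3],quat(np.radians(95.8))); st()
t=snap('top','t12'); snap('scene','s12'); crop(t,370,150,70,75,7,'pics/t12c.png')
crop(np.load('s12.npz'),215,200,60,75,7,'pics/s12c.png')
crop(np.load('w11.npz'),270,100,110,150,4,'pics/w11c.png')
crop(t,150,160,160,160,3.6,'pics/t12d.png')
```

```text
t 54.1 p [ 0.4509 -0.2004  0.2999] F [ 0.9 -0.5  0.2] w 0.0782
```

View pics/t12.png

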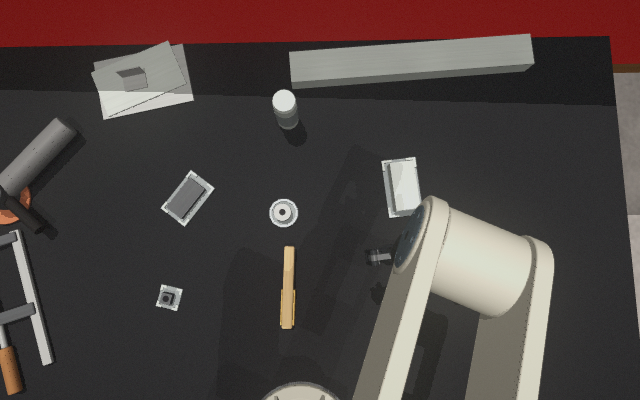

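View pics/w11c.png

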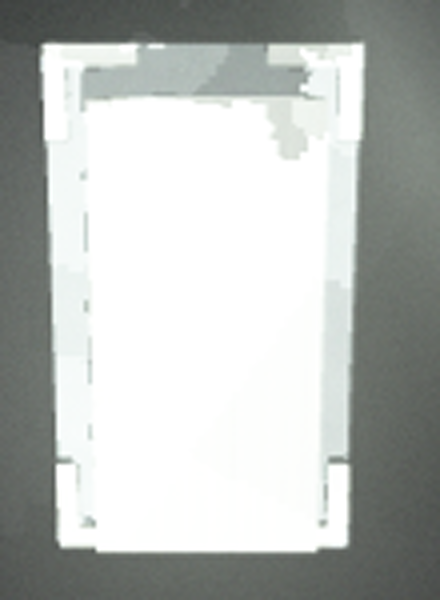

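View pics/s12c.png

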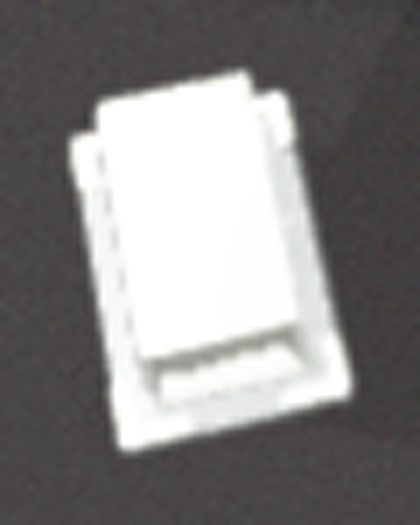

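View pics/t12d.png

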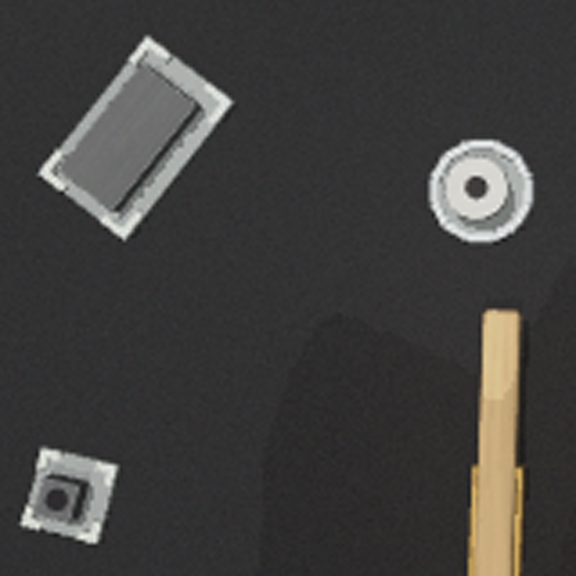

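View pics/t12c.png

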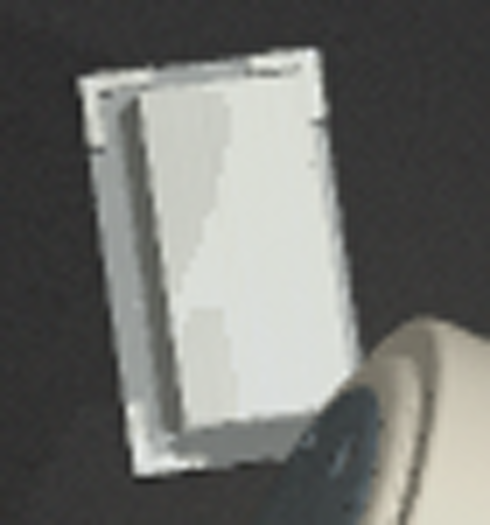

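Run:
```python
from h import *
c=np.load('w11.npz')
im=lambda x,y:(270+(x+.5)/4-.5,100+(y+.5)/4-.5)
T=np.array([ray(c,*im(*p),.044)[:2] for p in [(88,98),(325,98),(318,550),(97,550)]]);print('tube',T.mean(0))
N=np.array([ray(c,*im(*p),.007)[:2] for p in [(42,44),(364,44),(347,548),(60,548)]]);print('nest',N.mean(0), np.degrees(np.arctan2(*(N[0]-N[3])[::-1])),np.degrees(np.arctan2(*(T[0]-T[3])[::-1])))
t=np.load('t12.npz'); i2=lambda x,y:(150+(x+.5)/3.6-.5,160+(y+.5)/3.6-.5)
print('nut',ray(t,*i2(58,500),.024),'bush',ray(t,*i2(477,187),.029),'bar',np.mean([ray(t,*i2(*p),.019) for p in [(143,66),(199,103),(118,212),(62,175)]],0))
```

```text
tube [ 0.60276946 -0.27086389]
nest [ 0.60348872 -0.27184746] -174.11285706030483 -174.49315576331338
nut [0.33738353 0.32342775 0.024     ] bush [0.54448871 0.03563624 0.029     ] bar [0.58392251 0.27877377 0.019     ]
```

All four pieces are within about 2.5 mm of their nest centres, and the can and brush have not moved. I'm handing in.

Run:
```python
from h import *
hand_in(); st()
```

```text
Traceback (most recent call last):
NameError: name 'hand_in' is not defined
```

Run:
```python
from workcell import hand_in
hand_in()
```

```text
the job is handed in; nothing more can be done
```

I took the pile apart from the top down and lowered the nut, bush, bar and tube each into its own nest. I felt for contact with the base before opening the gripper each time. The robot's clock read about 54 s when I handed in, and the arm was clear of everything.

- **Placing:** In the last pictures each piece lies between its stops. The nut, bush and tube measured within about 1.5 mm of their nest centres and the bar within about 2.5 mm; there is 8 mm of play. The tube is within 0.5° of its nest's direction.
- **Height:** Contact came within about 1 mm of the expected height every time, so each piece should be flat on its base.
- **Bystanders:** By eye, the can and the brush are where they were in the first picture. I did not touch the large and small look-alike rings. The arm hid them in the last overhead picture, so I did not recheck them there.
- **Disagreements:** The top and wrist cameras differed by 1–2 mm, which is within their calibration. No check failed. My first hand-in call stopped on a missing import before reaching the robot, and the second one went through.

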